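# Put the D cell into the fridge alarm

## Robot

A 6-joint arm with a two-finger parallel gripper is mounted at the origin on the work surface. World frame = base frame: x ahead of the robot, y to its left, z up, the work surface at z = 0. Lengths are in m, angles in rad, forces in N, time in s.
With the tool pointing down it reaches from about 0.35 to 0.975 m from the base axis. Payload 4.9 kg.
Tool frame: the origin (TCP) lies midway between the tips of the shut fingers; the grasp point (between the pads) lies 19 mm behind it; z points along the fingers, y is the direction in which the jaws open and shut (so a half turn about z gives the same grasp; the last joint's range is limited). The gripper opens to 85 mm and grips with 20 to 120 N. Pads are 22 mm wide; open, the fingers measure 114 mm over their backs; the gripper's body (76 mm by 85 mm) begins 54 mm behind the grasp point. The pads swing forward as they close: fully open they stand 13 mm farther back than shut.
Start: joints at [1.044, 0.053, 1.613, -0, 1.476, -0.119], TCP at [0.248, 0.574, 0.204] pointing down, gripper open.
Joint ranges: [-3.01, 3.01], [-1.01, 2.22], [0.06, 2.58], [-1.02, 4.17], [0.09, 2.62], [-3.14, 3.14]. Speed limits (rad/s): [2.57, 2.57, 3.14, 3.14, 3.14, 3.14].

## Interface

Orientations are given as a rotation vector (axis times angle).
In Python, from station import ctrl gives the robot as it stands.
- The arm moves only by the tool jog_arm, never from a script. Its argument "steps" is a list of rows, each an object of numbers: "dx", "dy", "dz": the shift along the world's x, y, z in units of 60 mm (1.0 is 60 mm); "twist": the turn about the world's z in units of 10 degrees (1.0 is 10 degrees). A call has 1 to 5 rows; each row is the pose to reach, as a shift and turn from the pose measured when the call began; what a row does not reach only later rows make up. A row lasts 1/8 s, in which the tool goes at most 62.5 mm and 10.7 degrees, less where a joint would pass 70% of its speed; a pose out of reach is approached as far as the arm can. A call with a gripper value outside its range is refused whole. "gripper" is the closure in counts, from 0 (fully open) to 255 (shut), set as the call begins (left out, the last holds). The fingers move at their own pace and stop on an object; "newtons" is the grip in N (left out, the last holds). Time passes only in rows, so rows that repeat a pose let the fingers close. It gives the time, the measured TCP pose, the force and the opening at its end, in the units of the state.
- ctrl.get_obs(): the state, without advancing time (a new reading comes with each control period).
- ctrl.get_image(name): name is "side" or "top"; returns a dict with "frame" (420x560x3 uint8, red, green, blue), "range_z" (420x560 float32, m along the optical axis (not along the pixel's ray), 0 where there is no reading), "fx", "fy", "cx", "cy" (pixels), "extrinsics" (4x4, takes a point from camera to world coordinates). Camera axes: x right, y down, z forward; pixel columns grow to the right and rows downward; lengths in m; the calibration is good to about 2 mm. A picture is of the moment at which its call begins.
- ctrl.finish_job(): hands the job in, once; it reports no verdict.
The state is a dict: "t": time; "q": joint angles; "dq": joint speeds; "effort": joint torques, N m; "tool_pos": TCP position; "tool_rot": TCP orientation; "contact_force": force on the tool from outside, world axes, zero at the start; "wrist_torque": the same for the moment, N m; "opening": finger opening in m.
Only numpy, scipy, OpenCV 4.12 (cv2) and the standard library are available. Lean on these libraries where they do the work, as an engineer would, in place of code of your own. Each camera call takes 0.05 s, during which the arm holds its last target.

## Task

Load the medicine-fridge alarm: take the big D cell from the cell tray, press its flat end back against the coil spring in the alarm's open battery bay, and bring its nub end down past the retaining lip. Let go, leaving the cell lying fully down in its saddle, nub end under the lip and flat end on the spring.

Things in the scene. Friction and masses are not known exactly. Their poses are not given: they have to be found in the camera images.
- d_cell: D cell, the largest of three dry cells (black sleeves, steel ends) lying in the V grooves, 72 mm apart, of a white tray: a cylinder 34 mm in diameter, 61.5 mm long over its 2.5 mm nub, 140 g. Origin: mid-length on its axis, 31 mm above the table; +x runs to the nub, which starts roughly towards the robot. Fingers pass down its sides: the groove strips are 24 mm wide, the tray floor 6 mm high
- alarm: Fixed white alarm case with an open-sided bay on top. Origin: its underside, below the middle of the seated cell; x along the bay from lip to spring, z up. Case x -65 to 125, y +-65, top z 22 mm. V saddle 24 mm wide, x -30 to 22: seated cell's axis at z 46.75, nub at x -30.75 on the end wall (36 mm wide, top z 70), flat end at x 30.75. Grey spring housing x 61.5 to 91.5, 38 mm wide, top z 85
- lip (a point): Middle of the retaining lip's lower edge, over the bay, at the alarm's x -22.75, z 67 mm; same axes as the alarm. The lip is 30 mm wide, 3 mm thick (top z 70) and juts 8 mm from the end wall. A level cell passes it only while its flat end holds the spring's contact plate at x 38.75 to 54.25 mm. Once released, the spring slides the cell along the saddle to the end wall, under the lip
- spring (a joint): How far (m) the upright steel contact plate on the coil spring is pressed along the alarm's +x: 0 at rest (face at x 24.25 mm), 0.0065 with a cell seated, 0.030 at its stop. Force 2.2 N at 0 plus 0.22 N per mm. The plate is 28 mm wide, z 27 to 85 mm: tall enough to be pressed by a level cell held just above the lip and then lowered straight down
Mind the look-alikes: they are no part of the job. Leave any pink look-alike of the alarm alone.

How it is judged:
By the outcome, as a careful person would: the job done as asked, in the order asked, and still so for the second after the job is handed in, with the robot touching nothing.
It also fails if it takes over 42 s, if anything falls off the work surface, if the arm or the gripper's body presses on something with over 40 N, if the wrist force passes 120 N, or if a joint passes its speed limit or range.

## Working session

There is one attempt and no reset: what is moved stays moved. The work goes in short steps, Python scripts to look and compute and a tool call to move; the robot and the scene stay as the last step left them, time stands still between calls to the robot, and variables do not carry over. Pictures are saved under pics/ and viewed, and the job is handed in when it is done.

Besides the shell and the picture viewer there is one more tool, called after "Call:" in YAML: its name, and indented under it one key for each argument. jog_arm: Moves the arm, as the interface text tells. Its arguments: {"type":"object","properties":{"steps":{"type":"array"},"gripper":{"type":"number"},"newtons":{"type":"number"}},"required":["steps"]}

```bash
mkdir -p pics; ls
cat > h.py <<'E'
import numpy as np, cv2
from station import ctrl
E
python3 - <<'E'
from h import *
for n in ("side","top"):
    im=ctrl.get_image(n); cv2.imwrite(f"pics/{n}0.png",im["frame"][:,:,::-1]); np.savez(f"{n}0.npz",**im)
    print(n,im["fx"],im["fy"],im["cx"],im["cy"],np.round(im["extrinsics"],4).tolist())
o=ctrl.get_obs(); print(o["t"],o["tool_pos"],o["tool_rot"],o["opening"])
E
```

```text
pics
side 460.41306912844385 460.41306912844385 282.50079826101575 211.82302639331698 [[0.67, -0.4092, 0.6194, -0.2306], [-0.742, -0.3934, 0.5428, -0.547], [0.0215, -0.8233, -0.5672, 0.6814], [0.0, 0.0, 0.0, 1.0]]
top 379.11093035857544 379.11093035857544 281.5486993387711 214.02639231798813 [[-0.01, -0.9964, 0.0842, 0.3395], [-0.9998, 0.0084, -0.0196, 0.0345], [0.0188, -0.0844, -0.9963, 0.7885], [0.0, 0.0, 0.0, 1.0]]
0.1 [0.24755009 0.57320513 0.20325011] [-6.35989410e-01 -3.07591036e+00  2.82750406e-03] 0.0854073689635589
```

View pics/side0.png

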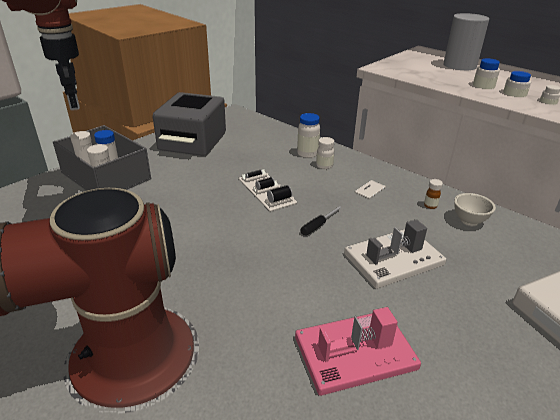

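View pics/top0.png

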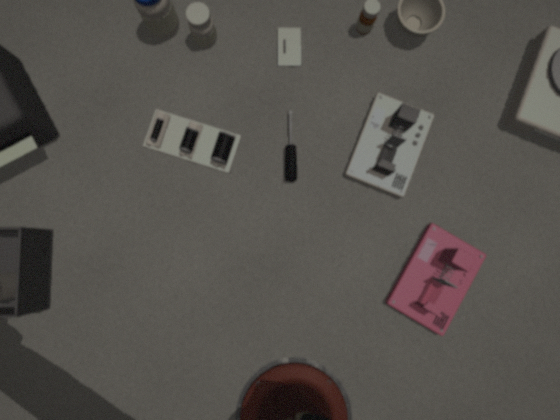

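Candidates, by top-view pixel:
- Cells in the tray: (157,129) small, (189,140) medium, (223,148) largest, which I take as the D cell. The black screwdriver handle at (290,162) is not a cell.
- Alarms: white at (392,145), which is the target. The pink one at (437,278) is a look-alike to leave alone.

I'll check both choices in close crops.

Run:
```python
import numpy as np, cv2
t=np.load("top0.npz"); s=np.load("side0.npz")
f=t["frame"][:,:,::-1]; g=s["frame"][:,:,::-1]
a=cv2.resize(f[100:180,135:245],None,fx=3.6,fy=3.6,interpolation=cv2.INTER_NEAREST)
b=cv2.resize(f[85:205,335:445],None,fx=3.6,fy=3.6*80/120,interpolation=cv2.INTER_NEAREST)
a=np.clip(a*2.,0,255).astype(np.uint8);b=np.clip(b*1.6,0,255).astype(np.uint8)
c=cv2.resize(g[160:220,230:310],(396,288),interpolation=cv2.INTER_NEAREST)
d=cv2.resize(g[210:290,340:450],(396,288),interpolation=cv2.INTER_NEAREST)
cv2.imwrite("pics/crop0.png",np.vstack([np.hstack([a,b]),np.hstack([c,d])]))
```

```text
(no output)
```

View pics/crop0.png

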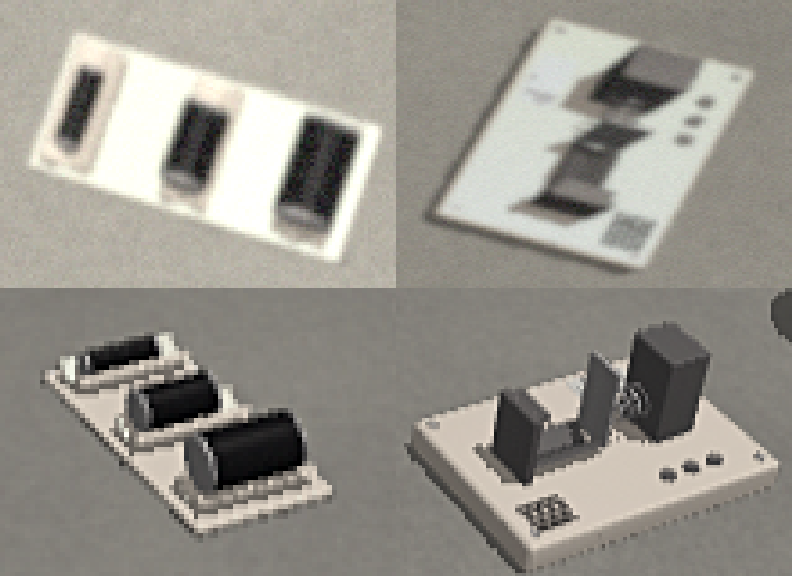

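```bash
cat >> h.py <<'E'
def cloud(im):
    Z=im["range_z"]; v,u=np.mgrid[0:Z.shape[0],0:Z.shape[1]]
    P=np.stack([(u-im["cx"])/im["fx"]*Z,(v-im["cy"])/im["fy"]*Z,Z,np.ones_like(Z)],-1)@np.array(im["extrinsics"]).T
    P=P[...,:3]; P[Z<=0]=np.nan; return P
def ray_plane(im,uv,z):
    E=np.array(im["extrinsics"]); uv=np.atleast_2d(uv).astype(float)
    d=np.c_[(uv[:,0]-im["cx"])/im["fx"],(uv[:,1]-im["cy"])/im["fy"],np.ones(len(uv))]@E[:3,:3].T
    return E[:3,3]+d*((z-E[2,3])/d[:,2])[:,None]
E
python3 - <<'E'
from h import *
for n in ("top","side"):
    im=dict(np.load(f"{n}0.npz")); P=cloud(im); f=im["frame"].astype(int)
    print(n)
    # case: bright-white connected comp, points z in 15-28mm
    seed=(145,360) if n=="top" else (262,410)
    hsv=cv2.cvtColor(im["frame"],cv2.COLOR_RGB2HSV)
    reg=np.zeros(P.shape[:2],bool)
    if n=="top": reg[85:205,335:445]=1
    else: reg[205:295,335:455]=1
    m=reg&(np.abs(P[...,2]-.022)<.006)
    lab=cv2.connectedComponentsWithStats(m.astype(np.uint8))
    k=1+np.argmax(lab[2][1:,4]); m=lab[1]==k
    uv=np.argwhere(m)[:,::-1]; xy=ray_plane(im,uv,.022)[:,:2]
    r=cv2.minAreaRect((xy*1000).astype(np.float32)); print("case z",np.nanmedian(P[m][:,2]),r)
    # housing top
    h=reg&(P[...,2]>.078)&(P[...,2]<.092); print("top85",h.sum(),np.nanmedian(P[h],0), cv2.minAreaRect((P[h][:,:2]*1000).astype(np.float32)))
    h=reg&(P[...,2]>.064)&(P[...,2]<.075); print("z70",h.sum(),np.nanmedian(P[h],0))
    reg=np.zeros(P.shape[:2],bool)
    if n=="top": reg[120:175,205:242]=1; thr=45
    else: reg[178:210,262:297]=1; thr=60
    c=reg&(f.max(-1)<thr)&(P[...,2]>.025)
    print("cell black",c.sum(),"zmax",np.nanpercentile(P[c][:,2],[2,98]),cv2.minAreaRect((P[c][:,:2]*1000).astype(np.float32)), np.nanmean(P[c],0))
    c=reg&(P[...,2]>.030)
    print("cell all",c.sum(),cv2.minAreaRect((P[c][:,:2]*1000).astype(np.float32)))
E
```

```text
top
case z 0.021865248247976976 ((546.963134765625, -206.10220336914062), (129.44387817382812, 190.02090454101562), 67.46249389648438)
top85 364 [ 0.5877405  -0.22197278  0.08453704] ((573.9047241210938, -218.1948699951172), (38.34214401245117, 69.02811431884766), 67.93757629394531)
z70 232 [ 0.49770317 -0.19404872  0.06961533]
cell black 355 zmax [0.03743631 0.04967657] ((539.2243041992188, 136.52391052246094), (28.975460052490234, 48.69872283935547), 71.0762710571289) [0.53892695 0.1353401  0.04507409]
cell all 515 ((538.8106689453125, 138.2901153564453), (34.227298736572266, 58.8047981262207), 72.13286590576172)
side
case z 0.021701606374667726 ((542.6549682617188, -208.18789672851562), (133.5452423095703, 192.81454467773438), 67.59435272216797)
top85 208 [ 0.58324346 -0.22161211  0.08418185] ((572.9284057617188, -216.03158569335938), (39.737117767333984, 69.80551147460938), 65.65098571777344)
z70 217 [ 0.54224935 -0.20237089  0.06926746]
cell black 279 zmax [0.0260066  0.04855824] ((541.750732421875, 165.64125061035156), (95.49183654785156, 53.969303131103516), 79.3393783569336) [0.53981592 0.14957433 0.03790603]
cell all 314 ((545.5118408203125, 168.43548583984375), (99.19070434570312, 60.281681060791016), 72.9254379272461)
```

```bash
cat >> h.py <<'E'
from scipy.spatial.transform import Rotation as R
def pose():
    o=ctrl.get_obs(); M=R.from_rotvec(o["tool_rot"]).as_matrix()
    yaw=np.degrees(np.arctan2(M[1,1],M[0,1]))
    print("t %.2f"%o["t"],"tcp",np.round(o["tool_pos"],4),"yawY %.2f"%yaw,"zax",np.round(M[:,2],4),"F",np.round(o["contact_force"],2),"op %.4f"%o["opening"],"q6 %.3f"%o["q"][5])
    return np.array(o["tool_pos"]),yaw
def togo(x,y,z,yawY):
    p,yw=pose(); d=(np.array([x,y,z])-p)/.06; tw=(yawY-yw+90)%180-90
    print("units",np.round(d,3),"twist %.3f (deg %.2f)"%(tw/10,tw))
E
python3 - <<'E'
from h import *
togo(.5393,.138,.12,72.1)
# tray angle check and outline of cell by ray casting (top)
im=dict(np.load("top0.npz")); P=cloud(im)
reg=np.zeros(P.shape[:2],bool); reg[100:180,135:245]=1
m=reg&(P[...,2]>.003)
xy=P[m][:,:2]*1000; print("tray",cv2.minAreaRect(xy.astype(np.float32)))
c=np.zeros_like(reg); c[120:175,205:242]=1
for lo in (.036,.040,.044):
    q=P[c&(P[...,2]>lo)]; print(lo,cv2.minAreaRect((q[:,:2]*1000).astype(np.float32)))
E
```

```text
t 0.10 tcp [0.2476 0.5732 0.2033] yawY 66.64 zax [-0.001  -0.0016 -1.    ] F [0.51 1.29 0.08] op 0.0854 q6 -0.119
units [ 4.862 -7.253 -1.388] twist 0.546 (deg 5.46)
tray ((567.1239624023438, 211.75216674804688), (162.83441162109375, 224.38316345214844), 2.4961187839508057)
0.036 ((538.760009765625, 138.202392578125), (33.00397491455078, 58.86754608154297), 72.4260482788086)
0.04 ((538.7529907226562, 138.03273010253906), (30.125892639160156, 58.810882568359375), 72.90201568603516)
0.044 ((538.6384887695312, 137.7930908203125), (24.772422790527344, 58.81753921508789), 72.01424407958984)
```

Call:
jog_arm:
  steps:
    - {"dx":0.5,"dy":-0.75,"dz":0,"twist":0.1}
    - {"dx":1.0,"dy":-1.5,"dz":0,"twist":0.2}
    - {"dx":1.5,"dy":-2.25,"dz":0,"twist":0.3}
    - {"dx":2.0,"dy":-3.0,"dz":0,"twist":0.4}
    - {"dx":2.5,"dy":-3.75,"dz":0,"twist":0.55}
  gripper: 0
  newtons: 60

```text
t: 0.72
tool_pos: [0.398, 0.3465, 0.2028]
tool_rot: [-0.486, -3.103, 0.003]
contact_force: [1.3, -0.6, 0.5]
opening: 0.0856
```

```bash
python3 -c "
from h import *
togo(.5388,.138,.12,72.1)"
```

```text
t 0.72 tcp [0.398  0.3465 0.2028] yawY 72.20 zax [-0.0011 -0.002  -1.    ] F [ 1.34 -0.6   0.53] op 0.0856 q6 -0.684
units [ 2.347 -3.476 -1.38 ] twist -0.010 (deg -0.10)
```

Call:
jog_arm:
  steps:
    - {"dx":0.5,"dy":-0.75,"dz":-0.2,"twist":0}
    - {"dx":1.0,"dy":-1.5,"dz":-0.5,"twist":0}
    - {"dx":1.5,"dy":-2.25,"dz":-0.9,"twist":0}
    - {"dx":2.0,"dy":-3.0,"dz":-1.2,"twist":0}
    - {"dx":2.35,"dy":-3.48,"dz":-1.38,"twist":0}

```text
t: 1.35
tool_pos: [0.539, 0.1355, 0.1182]
tool_rot: [-0.488, -3.1, 0.005]
contact_force: [-0.8, 0.6, -0.0]
opening: 0.0854
```

Call:
jog_arm:
  steps:
    - {"dx":0,"dy":0,"dz":0,"twist":0}

```text
t: 1.48
tool_pos: [0.5389, 0.1335, 0.1166]
tool_rot: [-0.493, -3.097, 0.006]
contact_force: [-0.8, 0.6, -0.1]
opening: 0.0853
```

Run:
```python
from h import *
togo(.5388,.138,.012,72.1)
for n in ("side","top"):
    im=ctrl.get_image(n); np.savez(f"{n}1.npz",**im)
    f=im["frame"][:,:,::-1]
    c=f[130:230,215:335] if n=="side" else f[90:190,150:270]
    cv2.imwrite(f"pics/{n}1.png",cv2.resize(np.clip(c*1.5,0,255).astype(np.uint8),None,fx=4,fy=4,interpolation=cv2.INTER_NEAREST))
```

```text
t 1.48 tcp [0.5389 0.1335 0.1166] yawY 71.89 zax [-0.0063 -0.0028 -1.    ] F [-0.8   0.62 -0.05] op 0.0853 q6 -1.144
units [-1.000e-03  7.500e-02 -1.743e+00] twist 0.021 (deg 0.21)
```

View pics/side1.png

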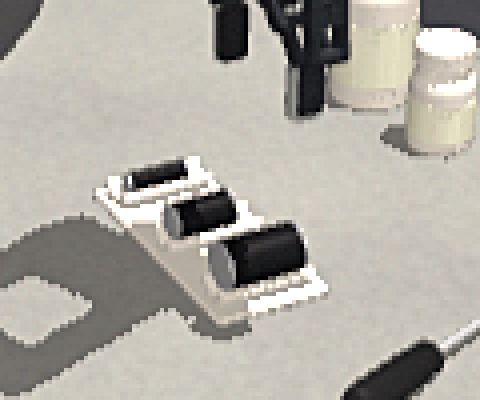

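View pics/top1.png

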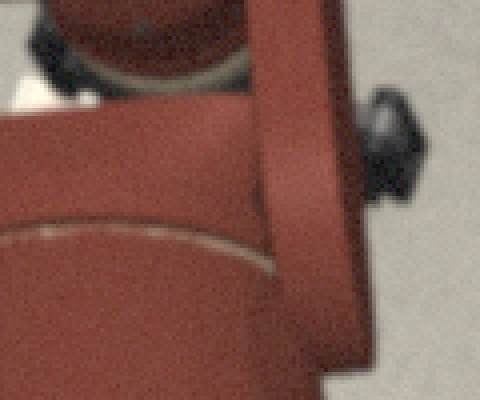

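The side view shows the open fingers, at about (272,140) and (291,154), hanging above the D cell at about (280,195). I'll narrow the jaws to miss the neighbouring cell and go down.

Call:
jog_arm:
  steps:
    - {"dx":0,"dy":0.07,"dz":-0.4,"twist":0.02}
    - {"dx":0,"dy":0.07,"dz":-0.8,"twist":0.02}
    - {"dx":0,"dy":0.07,"dz":-0.9,"twist":0.02}
    - {"dx":0,"dy":0.07,"dz":-0.9,"twist":0.02}
  gripper: 80

```text
t: 2.08
tool_pos: [0.5381, 0.1404, 0.0639]
tool_rot: [-0.482, -3.1, 0.004]
contact_force: [-0.0, -0.4, 0.0]
opening: 0.0585
```

Run:
```python
from h import *
togo(.5388,.138,.012,72.1)
im=ctrl.get_image("side"); np.savez("side2.npz",**im)
f=im["frame"][:,:,::-1]; c=f[130:230,215:335]
cv2.imwrite("pics/side2.png",cv2.resize(np.clip(c*1.5,0,255).astype(np.uint8),None,fx=5,fy=5,interpolation=cv2.INTER_NEAREST))
```

```text
t 2.08 tcp [0.5381 0.1404 0.0639] yawY 72.32 zax [-0.005  -0.0021 -1.    ] F [-0.04 -0.38  0.05] op 0.0585 q6 -1.139
units [ 0.011 -0.04  -0.865] twist -0.022 (deg -0.22)
```

View pics/side2.png

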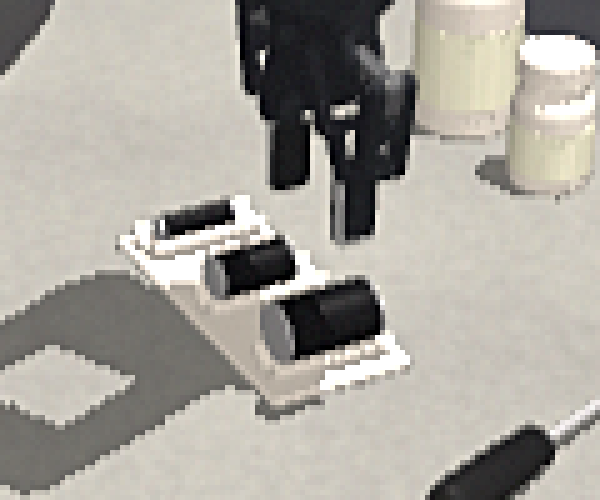

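Run:
```python
from h import *
im=dict(np.load("side2.npz"));P=cloud(im)
# finger tips via cloud: low points near
for (x0,y0,x1,y1) in ((332,200,375,240),(270,140,310,188)):
    q=P[130+y0//5:130+y1//5,215+x0//5:215+x1//5].reshape(-1,3); q=q[(q[:,2]>.055)&(q[:,1]<.25)]
    a=np.radians(72.1); print(len(q),q.mean(0),q[:,2].min(), "along y",np.percentile((q[:,:2]-[.5388,.138])@[np.cos(a),np.sin(a)],[2,50,98]),"along x",np.percentile((q[:,:2]-[.5388,.138])@[np.sin(a),-np.cos(a)],[2,50,98]))
q=P[183:204,262:295].reshape(-1,3); q=q[(q[:,2]>.046)]; print("cell top line",len(q),q.mean(0),"y off",np.mean((q[:,:2]-[.5388,.138])@[np.cos(a),np.sin(a)]),"x",np.percentile((q[:,:2]-[.5388,.138])@[np.sin(a),-np.cos(a)],[2,98]))
```

```text
71 [0.51992588 0.1059366  0.11195876] 0.09691111000177977 along y [-0.04191997 -0.03678735 -0.02766262] along x [-0.01638032 -0.01000526  0.00250882]
71 [0.54384174 0.17072397 0.11047449] 0.09675760103225417 along y [0.0285151  0.03305872 0.03572368] along x [-0.01614142 -0.0057344   0.00612686]
cell top line 49 [0.53548129 0.1382991  0.04749992] y off -0.0007354085616249603 x [-0.03059992  0.02485003]
```

Run:
```python
from h import *
im=dict(np.load("side2.npz"));P=cloud(im)
for u in (284,286,288):
  print(u,[(v,np.round(P[v,u]*1000).tolist(),im["frame"][v,u].tolist()) for v in range(168,184)])
```

```text
284 [(168, [517.0, 107.0, 128.0], [7, 6, 9]), (169, [518.0, 108.0, 124.0], [6, 5, 9]), (170, [518.0, 108.0, 122.0], [6, 6, 9]), (171, [518.0, 107.0, 119.0], [9, 9, 12]), (172, [517.0, 106.0, 117.0], [8, 6, 11]), (173, [516.0, 106.0, 115.0], [8, 9, 11]), (174, [517.0, 106.0, 111.0], [10, 11, 12]), (175, [517.0, 106.0, 109.0], [8, 7, 10]), (176, [518.0, 108.0, 105.0], [5, 5, 8]), (177, [517.0, 107.0, 103.0], [14, 15, 16]), (178, [523.0, 111.0, 96.0], [74, 73, 73]), (179, [642.0, 215.0, -0.0], [135, 132, 125]), (180, [638.0, 211.0, -0.0], [145, 142, 135]), (181, [633.0, 207.0, -0.0], [141, 139, 132]), (182, [631.0, 206.0, -2.0], [140, 137, 131]), (183, [624.0, 199.0, 1.0], [143, 140, 132])]
286 [(168, [521.0, 104.0, 128.0], [20, 21, 21]), (169, [519.0, 102.0, 127.0], [22, 23, 25]), (170, [518.0, 101.0, 125.0], [21, 25, 26]), (171, [519.0, 102.0, 121.0], [22, 22, 24]), (172, [519.0, 102.0, 118.0], [20, 20, 23]), (173, [519.0, 102.0, 115.0], [20, 21, 23]), (174, [522.0, 104.0, 110.0], [21, 22, 23]), (175, [520.0, 102.0, 109.0], [19, 17, 21]), (176, [520.0, 102.0, 106.0], [11, 13, 15]), (1
[... 328 characters left out ...]
[526.0, 102.0, 126.0], [18, 20, 21]), (169, [527.0, 103.0, 123.0], [19, 19, 22]), (170, [523.0, 99.0, 123.0], [15, 18, 21]), (171, [524.0, 99.0, 120.0], [18, 18, 20]), (172, [524.0, 100.0, 117.0], [19, 21, 22]), (173, [525.0, 100.0, 114.0], [17, 16, 21]), (174, [526.0, 101.0, 110.0], [16, 18, 19]), (175, [525.0, 100.0, 108.0], [10, 11, 15]), (176, [525.0, 100.0, 105.0], [0, 0, 0]), (177, [531.0, 105.0, 98.0], [89, 89, 87]), (178, [654.0, 210.0, 0.0], [137, 135, 129]), (179, [649.0, 206.0, 0.0], [144, 141, 135]), (180, [645.0, 202.0, 0.0], [140, 138, 132]), (181, [643.0, 200.0, -1.0], [140, 137, 129]), (182, [638.0, 196.0, -1.0], [138, 136, 128]), (183, [636.0, 194.0, -3.0], [136, 134, 128])]
```

Run:
```python
from h import *
for n,tcp in (("side0",(.2476,.5732,.2033)),("side1",(.5389,.1335,.1166)),("side2",(.5381,.1404,.0639))):
    im=dict(np.load(n+".npz"));P=cloud(im)
    m=(np.hypot(P[...,0]-tcp[0],P[...,1]-tcp[1])<.075)&(P[...,2]>.06)&(P[...,2]<.4)
    z=P[m][:,2]; print(n,len(z),"zlow",np.percentile(z,[0,.5,2]), "tcp",tcp)
im=ctrl.get_image("side");np.savez("side3.npz",**im);P=cloud(im)
m=(np.hypot(P[...,0]-tcp[0],P[...,1]-tcp[1])<.075)&(P[...,2]>.06)&(P[...,2]<.4)
z=P[m][:,2];print("now",np.percentile(z,[0,.5,2])); pose()
```

```text
side0 2293 zlow [0.0600738  0.06124395 0.06472129] tcp (0.2476, 0.5732, 0.2033)
side1 2767 zlow [0.15603461 0.15925488 0.16691526] tcp (0.5389, 0.1335, 0.1166)
side2 3169 zlow [0.09509119 0.09989825 0.10877207] tcp (0.5381, 0.1404, 0.0639)
now [0.09529578 0.09982767 0.10946383]
t 2.17 tcp [0.5392 0.1401 0.065 ] yawY 72.28 zax [-0.0029 -0.0019 -1.    ] F [0.45 0.08 0.74] op 0.0584 q6 -1.139
```

The camera shows the fingertips about 27 mm higher than the reported TCP implies. I'll go down in stages and look again.

Call:
jog_arm:
  steps:
    - {"dx":-0.01,"dy":-0.03,"dz":-0.3,"twist":-0.02}
    - {"dx":-0.01,"dy":-0.03,"dz":-0.55,"twist":-0.02}
    - {"dx":-0.01,"dy":-0.03,"dz":-0.55,"twist":-0.02}

```text
t: 2.55
tool_pos: [0.5366, 0.138, 0.0294]
tool_rot: [-0.488, -3.096, 0.006]
contact_force: [0.1, 0.5, 0.0]
opening: 0.0585
```

Run:
```python
from h import *
togo(.5388,.138,.012,72.1)
im=ctrl.get_image("side"); np.savez("side3.npz",**im); P=cloud(im)
f=im["frame"][:,:,::-1]; c=f[130:230,215:335]
cv2.imwrite("pics/side3.png",cv2.resize(np.clip(c*1.5,0,255).astype(np.uint8),None,fx=5,fy=5,interpolation=cv2.INTER_NEAREST))
print([(v,np.round(P[v,287]*1000).tolist()) for v in range(180,206)])
```

```text
t 2.55 tcp [0.5366 0.138  0.0294] yawY 72.07 zax [-0.0075 -0.0024 -1.    ] F [0.13 0.5  0.05] op 0.0585 q6 -1.139
units [ 0.037 -0.    -0.29 ] twist 0.003 (deg 0.03)
[(180, [522.0, 101.0, 94.0]), (181, [524.0, 102.0, 90.0]), (182, [523.0, 101.0, 88.0]), (183, [522.0, 100.0, 86.0]), (184, [522.0, 100.0, 83.0]), (185, [522.0, 100.0, 80.0]), (186, [523.0, 101.0, 76.0]), (187, [524.0, 101.0, 73.0]), (188, [521.0, 98.0, 73.0]), (189, [529.0, 105.0, 63.0]), (190, [553.0, 126.0, 40.0]), (191, [547.0, 121.0, 42.0]), (192, [549.0, 122.0, 38.0]), (193, [547.0, 121.0, 36.0]), (194, [546.0, 119.0, 34.0]), (195, [546.0, 120.0, 31.0]), (196, [547.0, 120.0, 27.0]), (197, [549.0, 121.0, 22.0]), (198, [549.0, 122.0, 19.0]), (199, [549.0, 121.0, 16.0]), (200, [557.0, 129.0, 6.0]), (201, [553.0, 124.0, 6.0]), (202, [549.0, 121.0, 6.0]), (203, [546.0, 118.0, 6.0]), (204, [542.0, 115.0, 6.0]), (205, [541.0, 114.0, 4.0])]
```

View pics/side3.png

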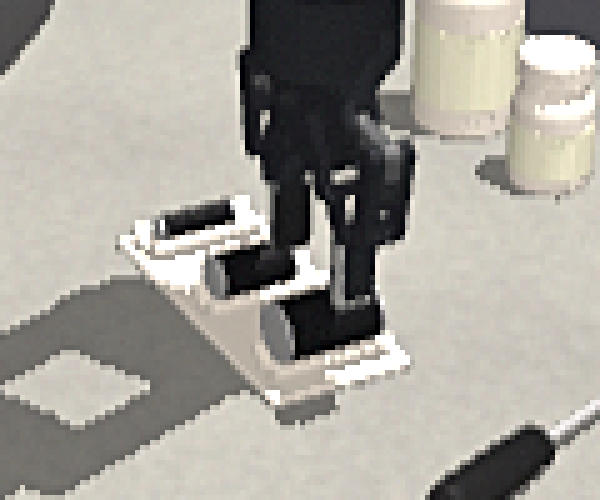

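Call:
jog_arm:
  steps:
    - {"dx":0.03,"dy":0,"dz":-0.15,"twist":0}
    - {"dx":0.03,"dy":0,"dz":-0.28,"twist":0}
    - {"dx":0.03,"dy":0,"dz":-0.28,"twist":0}

```text
t: 2.98
tool_pos: [0.5385, 0.138, 0.0126]
tool_rot: [-0.488, -3.096, 0.005]
contact_force: [-0.1, 0.5, 0.7]
opening: 0.059
```

Run:
```python
from h import *
togo(.5388,.138,.012,72.1)
im=ctrl.get_image("side"); np.savez("side4.npz",**im); P=cloud(im)
f=im["frame"][:,:,::-1]; c=f[130:230,215:335]
cv2.imwrite("pics/side4.png",cv2.resize(np.clip(c*2.5,0,255).astype(np.uint8),None,fx=6,fy=6,interpolation=cv2.INTER_NEAREST))
print([(v,np.round(P[v,287]*1000).tolist()) for v in range(180,206)])
```

```text
t 2.98 tcp [0.5385 0.138  0.0126] yawY 72.07 zax [-0.0075 -0.0024 -1.    ] F [-0.08  0.48  0.72] op 0.0590 q6 -1.139
units [ 0.005 -0.001 -0.01 ] twist 0.003 (deg 0.03)
[(180, [505.0, 86.0, 108.0]), (181, [507.0, 87.0, 104.0]), (182, [508.0, 88.0, 100.0]), (183, [505.0, 86.0, 99.0]), (184, [506.0, 86.0, 96.0]), (185, [507.0, 87.0, 92.0]), (186, [528.0, 105.0, 72.0]), (187, [525.0, 103.0, 72.0]), (188, [521.0, 99.0, 72.0]), (189, [523.0, 101.0, 67.0]), (190, [523.0, 100.0, 65.0]), (191, [524.0, 101.0, 61.0]), (192, [528.0, 104.0, 55.0]), (193, [523.0, 99.0, 56.0]), (194, [522.0, 99.0, 54.0]), (195, [529.0, 105.0, 45.0]), (196, [547.0, 120.0, 27.0]), (197, [547.0, 120.0, 23.0]), (198, [550.0, 123.0, 18.0]), (199, [550.0, 122.0, 15.0]), (200, [556.0, 128.0, 6.0]), (201, [555.0, 126.0, 5.0]), (202, [550.0, 122.0, 6.0]), (203, [549.0, 121.0, 3.0]), (204, [542.0, 115.0, 6.0]), (205, [541.0, 114.0, 4.0])]
```

View pics/side4.png

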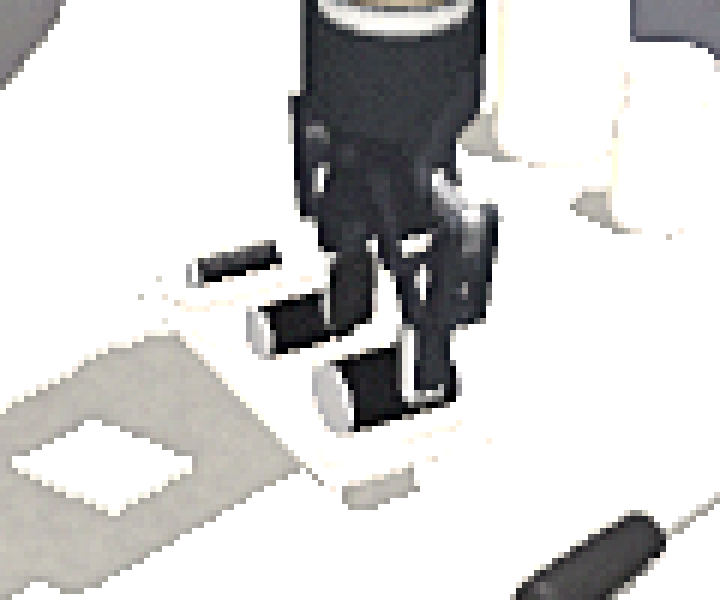

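The tips are at about z 50 mm, level with the cell top, while TCP z reads 12.6 mm. The z reading is therefore about 27 mm low, so I'll go by the camera and keep going down in small steps, watching the force.

Call:
jog_arm:
  steps:
    - {"dx":0,"dy":0,"dz":-0.15,"twist":0}
    - {"dx":0,"dy":0,"dz":-0.3,"twist":0}
    - {"dx":0,"dy":0,"dz":-0.3,"twist":0}

```text
t: 3.4
tool_pos: [0.5378, 0.138, -0.0062]
tool_rot: [-0.488, -3.095, 0.006]
contact_force: [-0.2, -0.7, 0.2]
opening: 0.0584
```

Run:
```python
from h import *
togo(.5388,.138,-.018,72.1)
im=ctrl.get_image("side"); np.savez("side5.npz",**im); P=cloud(im)
f=im["frame"][:,:,::-1]; c=f[130:230,215:335]
cv2.imwrite("pics/side5.png",cv2.resize(np.clip(c*2.,0,255).astype(np.uint8),None,fx=6,fy=6,interpolation=cv2.INTER_NEAREST))
print([(v,np.round(P[v,287]*1000).tolist()) for v in range(190,208)])
```

```text
t 3.40 tcp [ 0.5378  0.138  -0.0062] yawY 72.07 zax [-0.0091 -0.0026 -1.    ] F [-0.17 -0.67  0.21] op 0.0584 q6 -1.139
units [ 0.017  0.001 -0.196] twist 0.003 (deg 0.03)
[(190, [506.0, 85.0, 79.0]), (191, [507.0, 86.0, 75.0]), (192, [527.0, 103.0, 56.0]), (193, [522.0, 99.0, 57.0]), (194, [524.0, 100.0, 53.0]), (195, [523.0, 100.0, 50.0]), (196, [523.0, 100.0, 47.0]), (197, [524.0, 100.0, 43.0]), (198, [524.0, 100.0, 40.0]), (199, [522.0, 98.0, 39.0]), (200, [522.0, 98.0, 36.0]), (201, [530.0, 105.0, 26.0]), (202, [550.0, 122.0, 6.0]), (203, [543.0, 116.0, 9.0]), (204, [544.0, 116.0, 5.0]), (205, [544.0, 116.0, 2.0]), (206, [540.0, 113.0, 2.0]), (207, [541.0, 114.0, -2.0])]
```

View pics/side5.png

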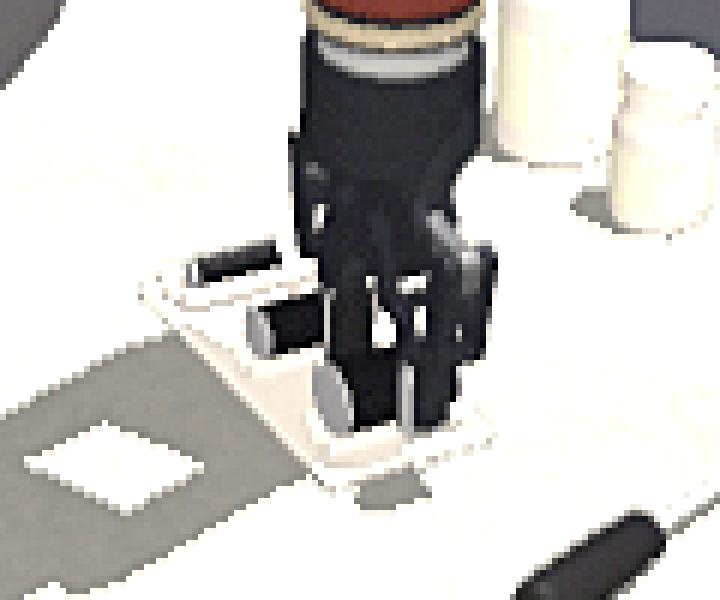

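Call:
jog_arm:
  steps:
    - {"dx":0.02,"dy":0,"dz":-0.12,"twist":0}
    - {"dx":0.02,"dy":0,"dz":-0.2,"twist":0}
    - {"dx":0.02,"dy":0,"dz":-0.2,"twist":0}

```text
t: 3.82
tool_pos: [0.539, 0.138, -0.0183]
tool_rot: [-0.488, -3.095, 0.006]
contact_force: [-0.3, 0.7, -0.3]
opening: 0.0587
```

Run:
```python
from h import *
togo(.5388,.138,-.018,72.1)
im=ctrl.get_image("side"); np.savez("side6.npz",**im); P=cloud(im)
for u in (283,285,287,289):print([(v,np.round(P[v,u]*1000).tolist()) for v in range(198,210)])
```

```text
t 3.83 tcp [ 0.539   0.138  -0.0183] yawY 72.07 zax [-0.0092 -0.0026 -1.    ] F [-0.29  0.66 -0.32] op 0.0587 q6 -1.139
units [-0.003  0.001  0.004] twist 0.003 (deg 0.03)
[(198, [518.0, 109.0, 39.0]), (199, [520.0, 110.0, 35.0]), (200, [517.0, 107.0, 34.0]), (201, [519.0, 109.0, 30.0]), (202, [517.0, 108.0, 28.0]), (203, [520.0, 110.0, 22.0]), (204, [519.0, 109.0, 20.0]), (205, [518.0, 108.0, 18.0]), (206, [517.0, 107.0, 16.0]), (207, [530.0, 119.0, 1.0]), (208, [530.0, 118.0, -2.0]), (209, [523.0, 112.0, 1.0])]
[(198, [518.0, 102.0, 42.0]), (199, [518.0, 102.0, 39.0]), (200, [518.0, 102.0, 36.0]), (201, [517.0, 101.0, 34.0]), (202, [516.0, 100.0, 32.0]), (203, [518.0, 101.0, 27.0]), (204, [519.0, 102.0, 24.0]), (205, [526.0, 108.0, 14.0]), (206, [537.0, 117.0, 1.0]), (207, [533.0, 114.0, 1.0]), (208, [532.0, 113.0, -1.0]), (209, [529.0, 110.0, -1.0])]
[(198, [523.0, 99.0, 41.0]), (199, [524.0, 100.0, 37.0]), (200, [524.0, 100.0, 34.0]), (201, [523.0, 99.0, 32.0]), (202, [525.0, 101.0, 27.0]), (203, [522.0, 98.0, 27.0]), (204, [525.0, 100.0, 21.0]), (205, [530.0, 105.0, 13.0]), (206, [543.0, 116.0, -1.0]), (207, [537.0, 110.0, 1.0]), (208, [533.0, 107.0, 1.0]), (209, [534.0, 108.0, -3.0])]
[(198, [529.0, 97.0, 39.0]), (199, [528.0, 97.0, 37.0]), (200, [528.0, 97.0, 34.0]), (201, [530.0, 98.0, 30.0]), (202, [529.0, 97.0, 27.0]), (203, [532.0, 99.0, 21.0]), (204, [549.0, 114.0, 3.0]), (205, [547.0, 112.0, 2.0]), (206, [544.0, 110.0, 1.0]), (207, [542.0, 108.0, 0.0]), (208, [541.0, 107.0, -2.0]), (209, [536.0, 103.0, -1.0])]
```

Call:
jog_arm:
  steps:
    - {"dx":0,"dy":0,"dz":0,"twist":0}
    - {"dx":0,"dy":0,"dz":0,"twist":0}
    - {"dx":0,"dy":0,"dz":0,"twist":0}
    - {"dx":0,"dy":0,"dz":0,"twist":0}
    - {"dx":0,"dy":0,"dz":0,"twist":0}
  gripper: 255
  newtons: 70

```text
t: 4.5
tool_pos: [0.5399, 0.1385, -0.0173]
tool_rot: [-0.489, -3.096, 0.004]
contact_force: [-0.1, 4.0, 3.6]
opening: 0.0324
```

Call:
jog_arm:
  steps:
    - {"dx":0,"dy":0,"dz":0.2,"twist":0}
    - {"dx":0,"dy":0,"dz":0.7,"twist":0}
    - {"dx":0,"dy":0,"dz":1.4,"twist":0}
    - {"dx":0,"dy":0,"dz":2.2,"twist":0}
    - {"dx":0,"dy":0,"dz":2.2,"twist":0}

```text
t: 5.12
tool_pos: [0.543, 0.1382, 0.1201]
tool_rot: [0.49, 3.101, -0.002]
contact_force: [-0.1, 0.7, -1.8]
opening: 0.0324
```

Run:
```python
from h import *
pose()
im=ctrl.get_image("side"); np.savez("side7.npz",**im); P=cloud(im)
f=im["frame"][:,:,::-1]; c=f[100:200,215:335]
cv2.imwrite("pics/side7.png",cv2.resize(np.clip(c*2.,0,255).astype(np.uint8),None,fx=6,fy=6,interpolation=cv2.INTER_NEAREST))
# goal: alarm frame at z high
a=np.radians(-22.5); ax=np.array([np.cos(a),np.sin(a)]); o=np.array([.5185,-.195])
for x in (-15,15): print(x,o+ax*x/1000)
```

```text
t 5.12 tcp [0.543  0.1382 0.1201] yawY 72.06 zax [ 0.0016 -0.0018 -1.    ] F [-0.11  0.73 -1.82] op 0.0324 q6 -1.140
-15 [ 0.50464181 -0.18925975]
15 [ 0.53235819 -0.20074025]
```

View pics/side7.png

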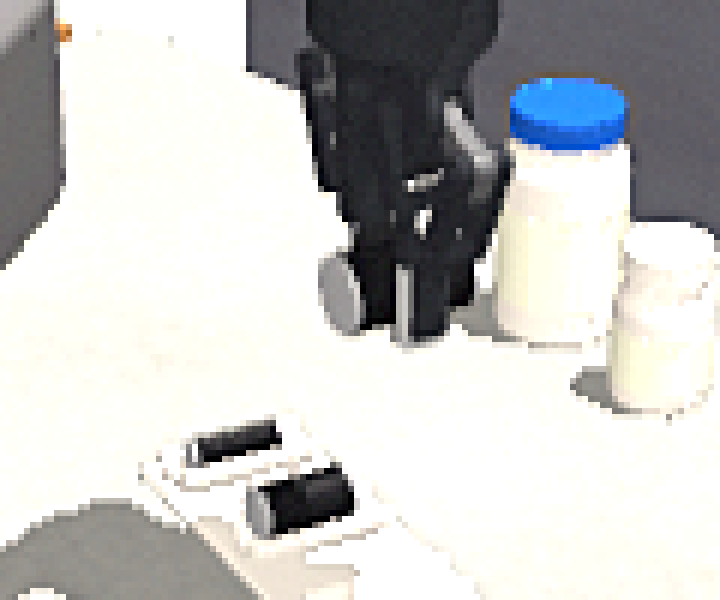

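The side view shows the D cell held level between the fingers, at about (272,150). The other two cells are still in the tray. Next I'll carry it to the alarm.

Call:
jog_arm:
  steps:
    - {"dx":-0.1,"dy":-0.6,"dz":0,"twist":-0.1}
    - {"dx":-0.2,"dy":-1.3,"dz":0,"twist":-0.2}
    - {"dx":-0.3,"dy":-2.0,"dz":0,"twist":-0.3}
    - {"dx":-0.4,"dy":-2.7,"dz":0,"twist":-0.4}
    - {"dx":-0.45,"dy":-3.4,"dz":0,"twist":-0.46}

```text
t: 5.8
tool_pos: [0.5117, -0.0671, 0.1145]
tool_rot: [-0.613, -3.073, 0.005]
contact_force: [0.4, -0.4, -1.5]
opening: 0.0326
```

```bash
python3 -c "
from h import *
togo(.5046,-.1893,.12,67.5)"
```

```text
t 5.80 tcp [ 0.5117 -0.0671  0.1145] yawY 67.43 zax [-0.0084 -0.0014 -1.    ] F [ 0.43 -0.35 -1.53] op 0.0326 q6 -1.449
units [-0.118 -2.036  0.092] twist 0.007 (deg 0.07)
```

Call:
jog_arm:
  steps:
    - {"dx":-0.04,"dy":-0.7,"dz":0.09,"twist":0}
    - {"dx":-0.08,"dy":-1.4,"dz":0.09,"twist":0}
    - {"dx":-0.12,"dy":-2.0,"dz":0.09,"twist":0}
    - {"dx":-0.12,"dy":-2.04,"dz":0.09,"twist":0}
    - {"dx":-0.12,"dy":-2.04,"dz":0.09,"twist":0}

```text
t: 6.42
tool_pos: [0.5032, -0.1889, 0.1181]
tool_rot: [-0.613, -3.069, 0.003]
contact_force: [0.3, 0.6, -1.2]
opening: 0.0324
```

Run:
```python
from h import *
togo(.5046,-.1893,.043,67.5)
for n in ("side","top"):
    im=ctrl.get_image(n); np.savez(f"{n}8.npz",**im); f=im["frame"][:,:,::-1]
    c=f[140:290,330:460] if n=="side" else f[85:215,335:465]
    cv2.imwrite(f"pics/{n}8.png",cv2.resize(np.clip(c*1.5,0,255).astype(np.uint8),None,fx=4,fy=4,interpolation=cv2.INTER_NEAREST))
```

```text
t 6.42 tcp [ 0.5032 -0.1889  0.1181] yawY 67.40 zax [-1.160e-02  3.000e-04 -9.999e-01] F [ 0.34  0.56 -1.25] op 0.0324 q6 -1.670
units [ 0.023 -0.007 -1.251] twist 0.010 (deg 0.10)
```

View pics/side8.png

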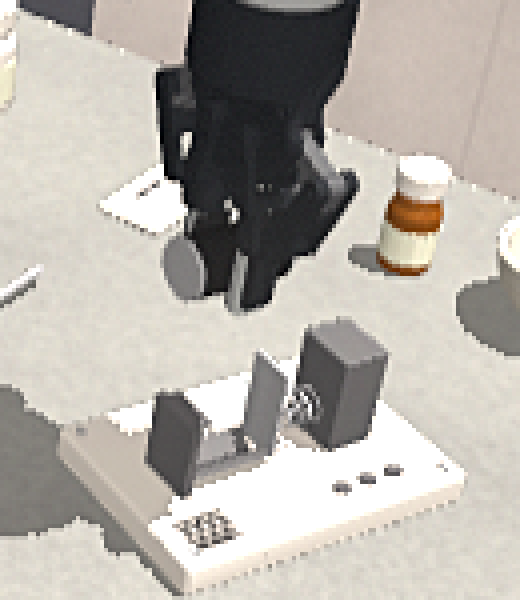

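View pics/top8.png

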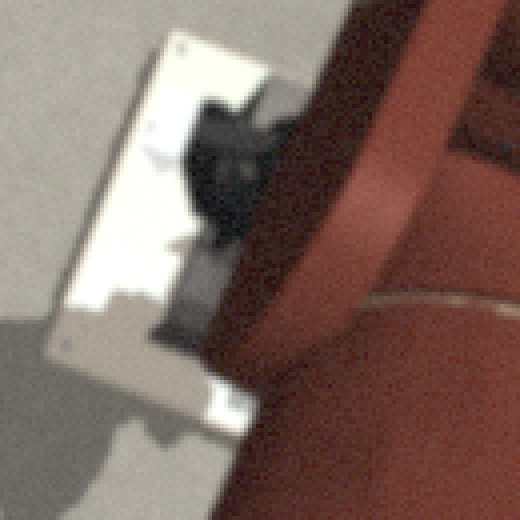

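```bash
cat >> h.py <<'E'
def af(P,o=(.5185,-.195),deg=-22.5):
    a=np.radians(deg); d=P[...,:2]-np.array(o)
    return np.stack([d@[np.cos(a),np.sin(a)],d@[-np.sin(a),np.cos(a)],P[...,2]],-1)*1000
E
python3 - <<'E'
from h import *
im=dict(np.load("side8.npz"));P=cloud(im);A=af(P);f=im["frame"]
# cell near face: grey pixels in crop (165..205,235..300)/4
v0,v1,u0,u1=140+228//4,140+304//4,330+160//4,330+214//4
sub=f[v0:v1,u0:u1].max(-1); print(sub)
print(np.round(A[v0:v1,u0:u1,0]).astype(int))
m=np.zeros(f.shape[:2],bool); m[v0:v1,u0:u1]=1
m&=(f.max(-1)>70)&(np.abs(A[...,0]+45)<14)&(A[...,2]>100)
q=A[m]; print("face n",m.sum(),"x med",np.median(q[:,0]),"y rng",np.percentile(q[:,1],[1,99]),"z rng",np.percentile(q[:,2],[1,99]),"mean",q.mean(0))
# alarm parts in the side view: wall near face, plate face, housing
im0=dict(np.load("side0.npz"));A0=af(cloud(im0))
reg=np.zeros(f.shape[:2],bool); reg[205:295,335:455]=1
for nm,lo,hi,zl,zh in (("wall",-50,-20,40,66),("plate",10,40,50,82),("hous",50,80,50,82)):
    k=reg&(A0[...,0]>lo)&(A0[...,0]<hi)&(A0[...,2]>zl)&(A0[...,2]<zh); q=A0[k]; h=np.histogram(q[:,0],bins=np.arange(lo,hi+1,2)); print(nm,len(q),list(zip(h[1].astype(int),h[0])),"y",np.percentile(q[:,1],[2,50,98]))
E
```

```text
[[188 139 128 151 160 143  39  84  20  24  23  23  21]
 [143 144 153 161 107 109  20  39  14  21  22  23  23]
 [149 153 127 109  77  96  55  23  16  19  23  22  21]
 [156 144  87  76  84  88  88  92  49  19  23  24  26]
 [160 111  78  82  85  85  87 104 104  11  20  26  25]
 [134  82  82  84  84  87  84  89 116  50  17  24  27]
 [133  76  84  85  85  85  85  85  95 110  30  22  26]
 [119  79  84  87  87  85  86  86  83 121  55  17  24]
 [106  80  84  85  85  84  85  86  84 113 112  16  23]
 [114  79  84  85  85  85  86  86  85  90 125  27  22]
 [150  76  84  86  86  86  84  86  86  80 121  55  23]
 [160  84  82  85  85  87  86  87  85  84 119  64  21]
 [159 107  80  85  85  85  86  84  85  85 117  64  20]
 [153 146  74  83  85  86  87  85  86  84 119  45  22]
 [148 156 103  80  84  86  86  87  84  86 116  33  22]
 [150 153 147  93  82  84  86  87  86  91 110  22  20]
 [147 152 156 120  79  82  84  86  84  93  64   5   3]
 [145 149 153 148 116  88  77  78  61  76  63  98 137]
 [148 146 153 155 152 143 112 145 137 138 140 146 159]]
[[132 135 138 140 144 146 -29 -31 -29 -34 -33 -32 -29]
[... 1931 characters left out ...]
4(28), np.int64(4)), (np.int64(30), np.int64(0)), (np.int64(32), np.int64(0)), (np.int64(34), np.int64(0)), (np.int64(36), np.int64(2)), (np.int64(38), np.int64(2))] y [-13.15276974  -0.31027962  15.15474498]
hous 221 [(np.int64(50), np.int64(4)), (np.int64(52), np.int64(3)), (np.int64(54), np.int64(1)), (np.int64(56), np.int64(4)), (np.int64(58), np.int64(4)), (np.int64(60), np.int64(31)), (np.int64(62), np.int64(76)), (np.int64(64), np.int64(43)), (np.int64(66), np.int64(9)), (np.int64(68), np.int64(5)), (np.int64(70), np.int64(8)), (np.int64(72), np.int64(10)), (np.int64(74), np.int64(9)), (np.int64(76), np.int64(5)), (np.int64(78), np.int64(9))] y [-19.03196585  -6.45105951  18.57219657]
```

Run:
```python
from h import *
for n in ("side8","side7","side1","side0"):
    im=dict(np.load(n+".npz"));P=cloud(im);f=im["frame"]
    if n=="side8":
        c=af(P); 
    else:
        c=af(P,o=(.5388,.138) if n!="side7" else (.5425,.138),deg=-17.9)
    zc={"side8":167,"side7":168,"side1":31,"side0":31}[n]
    xc={"side8":-47}.get(n,-31)
    m=(np.abs(c[...,0]-xc)<6)&(np.hypot(c[...,1],c[...,2]-zc)<17.5)&(f.max(-1)>60)
    q=c[m]; yz=q[:,1:]-q[:,1:].mean(0); r=np.hypot(*yz.T); w=r<14
    # plane fit on ring 7..14
    k=(r>7)&(r<14); M=np.c_[yz,np.ones(len(yz))]; s=np.linalg.lstsq(M[k],q[k,0],rcond=None)[0]; res=q[:,0]-M@s
    print(n,len(q),"mean",q.mean(0),"tilt",s[:2],[ (a,int(((r>=a)&(r<a+2)).sum()),round(float(np.median(res[(r>=a)&(r<a+2)])),2)) for a in range(0,16,2) if ((r>=a)&(r<a+2)).any()])
```

```text
side8 130 mean [-46.95969444  -1.35986987 167.64704905] tilt [-0.02165576  0.02038988] [(0, 1, 0.21), (2, 3, -0.79), (4, 12, -0.28), (6, 11, -0.1), (8, 15, -0.17), (10, 20, -0.16), (12, 25, 0.09), (14, 31, 0.35)]
side7 68 mean [-30.97247112  -0.7246601  168.74650407] tilt [-0.02837348  0.0252984 ] [(2, 1, 0.69), (4, 6, 0.76), (6, 9, -0.48), (8, 8, -0.41), (10, 10, 0.21), (12, 12, 0.3), (14, 15, -0.57)]
side1 63 mean [-30.3305337   -0.48558472  31.46712061] tilt [-0.0379      0.03824372] [(2, 2, -0.59), (4, 5, -0.01), (6, 6, 0.08), (8, 8, -0.07), (10, 8, -0.33), (12, 8, -0.03), (14, 15, -0.07)]
side0 60 mean [-30.30211221  -2.40305824  32.82375285] tilt [-0.02835942  0.02438949] [(0, 1, -1.2), (2, 3, 1.07), (4, 2, -0.49), (6, 5, -1.27), (8, 9, -0.03), (10, 10, -0.47), (12, 11, 0.11), (14, 11, 0.2)]
```

The near end's depth shows no raised nub: it is flat to about 0.5 mm. Orientation matters here, so I'll turn the cell to show its other end to the side camera before inserting.

Call:
jog_arm:
  steps:
    - {"dx":0,"dy":0,"dz":0.1,"twist":-1}
    - {"dx":0,"dy":0,"dz":0.2,"twist":-2}
    - {"dx":0,"dy":0,"dz":0.2,"twist":-3}
    - {"dx":0,"dy":0,"dz":0.2,"twist":-4}
    - {"dx":0,"dy":0,"dz":0.2,"twist":-5}

```text
t: 7.15
tool_pos: [0.5038, -0.1871, 0.1305]
tool_rot: [-1.857, -2.521, -0.003]
contact_force: [-1.0, 0.3, -1.2]
opening: 0.0325
```

Call:
jog_arm:
  steps:
    - {"dx":0,"dy":0,"dz":0,"twist":-1}
    - {"dx":0,"dy":0,"dz":0,"twist":-2}
    - {"dx":0,"dy":0,"dz":0,"twist":-3}
    - {"dx":0,"dy":0,"dz":0,"twist":-4}
    - {"dx":0,"dy":0,"dz":0,"twist":-4}

```text
t: 7.78
tool_pos: [0.5037, -0.1861, 0.1302]
tool_rot: [-2.605, -1.739, -0.008]
contact_force: [0.6, 0.7, -1.2]
opening: 0.0321
```

Run:
```python
from h import *
p,y=pose()
im=ctrl.get_image("side"); np.savez("side9.npz",**im); f=im["frame"][:,:,::-1]
c=f[150:240,340:460]
cv2.imwrite("pics/side9.png",cv2.resize(np.clip(c*2.,0,255).astype(np.uint8),None,fx=6,fy=6,interpolation=cv2.INTER_NEAREST))
```

```text
t 7.78 tcp [ 0.5037 -0.1861  0.1302] yawY -22.54 zax [-0.0011  0.011  -0.9999] F [ 0.59  0.72 -1.24] op 0.0321 q6 -0.106
```

View pics/side9.png

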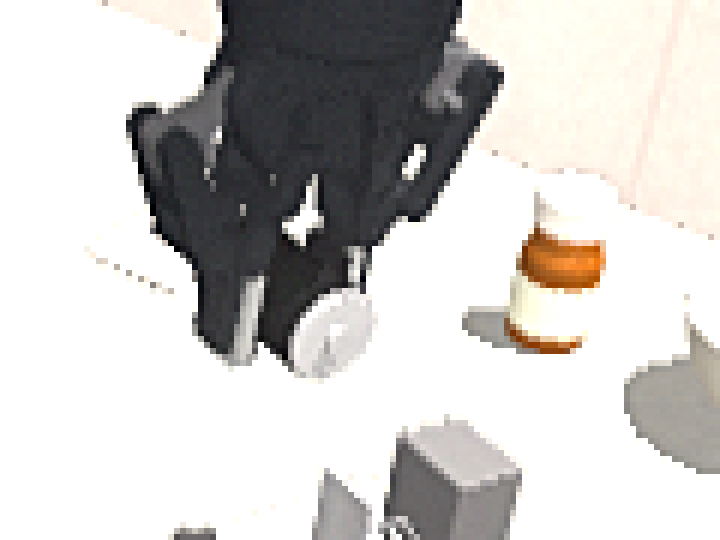

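The view shows the nub: a raised spot in the centre of the end disc at about (396,205). The nub was pointing away from the robot, contrary to the description, so I'll turn another 90° in the same direction to point it at the lip.

Call:
jog_arm:
  steps:
    - {"dx":0,"dy":0,"dz":0,"twist":-1}
    - {"dx":0,"dy":0,"dz":0,"twist":-2}
    - {"dx":0,"dy":0,"dz":0,"twist":-3}
    - {"dx":0,"dy":0,"dz":0,"twist":-4}
    - {"dx":0,"dy":0,"dz":0,"twist":-5}

```text
t: 8.45
tool_pos: [0.5037, -0.1858, 0.1302]
tool_rot: [-3.099, -0.473, -0.014]
contact_force: [0.4, -0.3, -1.7]
opening: 0.0321
```

Call:
jog_arm:
  steps:
    - {"dx":0,"dy":-0.05,"dz":0,"twist":-1}
    - {"dx":0,"dy":-0.05,"dz":0,"twist":-2}
    - {"dx":0,"dy":-0.05,"dz":0,"twist":-3}
    - {"dx":0,"dy":-0.05,"dz":0,"twist":-4}
    - {"dx":0,"dy":-0.05,"dz":0,"twist":-4}

```text
t: 9.07
tool_pos: [0.5037, -0.1884, 0.1301]
tool_rot: [-3.079, 0.608, -0.016]
contact_force: [-1.3, 0.4, -1.5]
opening: 0.0324
```

```bash
cat >> h.py <<'E'
def face(xc,zc,n,oy=0):
    im=ctrl.get_image("side"); np.savez(f"{n}.npz",**im); P=cloud(im);c=af(P);f=im["frame"]
    cv2.imwrite(f"pics/{n}.png",cv2.resize(np.clip(f[150:290,340:460,::-1]*1.6,0,255).astype(np.uint8),None,fx=4,fy=4,interpolation=cv2.INTER_NEAREST))
    m=(np.abs(c[...,0]-xc)<8)&(np.hypot(c[...,1]-oy,c[...,2]-zc)<19)&(f.max(-1)>60)
    q=c[m]; yz=q[:,1:]; mid=(np.percentile(yz,1,0)+np.percentile(yz,99,0))/2; r=np.hypot(*(yz-mid).T)
    print("face",len(q),"x by r",[(a,int(((r>=a)&(r<a+3)).sum()),round(float(np.median(q[(r>=a)&(r<a+3),0])),1)) for a in range(0,18,3)],"mid yz",mid,"rng",np.percentile(yz,[1,99],0).round(1).tolist())
    k=(r>6)&(r<15); print("tilt",np.linalg.lstsq(np.c_[yz[k]-mid,np.ones(k.sum())],q[k,0],rcond=None)[0])
E
python3 - <<'E'
from h import *
togo(.5046,-.1893,.043,67.5)
p,_=pose(); print("tcp in alarm",af(p)); face(-47,178,"side10")
E
```

```text
t 9.07 tcp [ 0.5037 -0.1884  0.1301] yawY -112.36 zax [ 0.0107  0.0012 -0.9999] F [-1.32  0.45 -1.54] op 0.0324 q6 1.460
units [ 0.014 -0.016 -1.451] twist -0.014 (deg -0.14)
t 9.07 tcp [ 0.5037 -0.1884  0.1301] yawY -112.36 zax [ 0.0107  0.0012 -0.9999] F [-1.32  0.45 -1.54] op 0.0324 q6 1.460
tcp in alarm [-16.18307987   0.48173644 130.08414793]
face 135 x by r [(0, 7, -50.4), (3, 14, -51.0), (6, 14, -49.1), (9, 25, -49.2), (12, 47, -48.9), (15, 28, -48.7)] mid yz [ -0.71500246 178.64653998] rng [[-15.5, 162.9], [14.0, 194.4]]
tilt [-3.71347281e-02  4.72767287e-03 -4.89351907e+01]
```

View pics/side10.png

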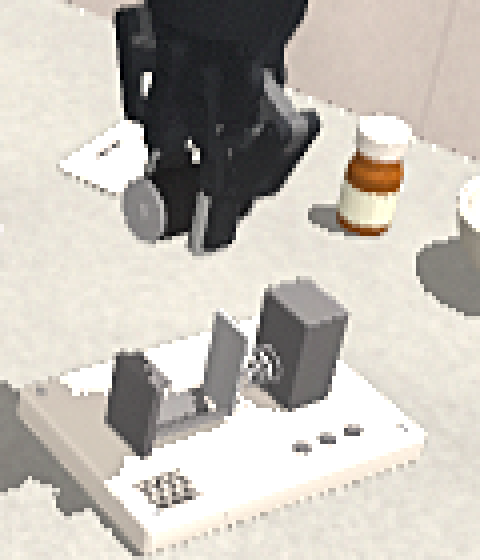

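The nub now shows at the near end, at about (377,203): a ~2 mm bump at x −51. It points at the lip. I'll lower the cell to just above lip height.

Call:
jog_arm:
  steps:
    - {"dx":0.01,"dy":0.02,"dz":-0.4,"twist":0}
    - {"dx":0.01,"dy":0.02,"dz":-0.9,"twist":0}
    - {"dx":0.01,"dy":0.02,"dz":-1.3,"twist":0}
    - {"dx":0.01,"dy":0.02,"dz":-1.44,"twist":0}
    - {"dx":0.01,"dy":0.02,"dz":-1.44,"twist":0}

```text
t: 9.75
tool_pos: [0.5042, -0.1871, 0.0435]
tool_rot: [-3.079, 0.605, -0.015]
contact_force: [-0.3, 0.2, -1.3]
opening: 0.0321
```

Run:
```python
from h import *
p,_=pose(); a=af(p); print("tcp in alarm",a); face(a[0]-33,a[2]+48.5,"side11")
```

```text
t 9.75 tcp [ 0.5042 -0.1871  0.0435] yawY -112.25 zax [ 0.0101  0.0016 -0.9999] F [-0.26  0.17 -1.31] op 0.0321 q6 1.459
tcp in alarm [-16.26517092   1.84984034  43.50592044]
face 118 x by r [(0, 3, -49.6), (3, 13, -51.6), (6, 13, -49.2), (9, 23, -49.1), (12, 34, -48.7), (15, 31, -48.5)] mid yz [ 1.20132458 92.23001008] rng [[-13.9, 76.3], [16.3, 108.1]]
tilt [-3.10198808e-02  1.28207223e-02 -4.89161847e+01]
```

View pics/side11.png

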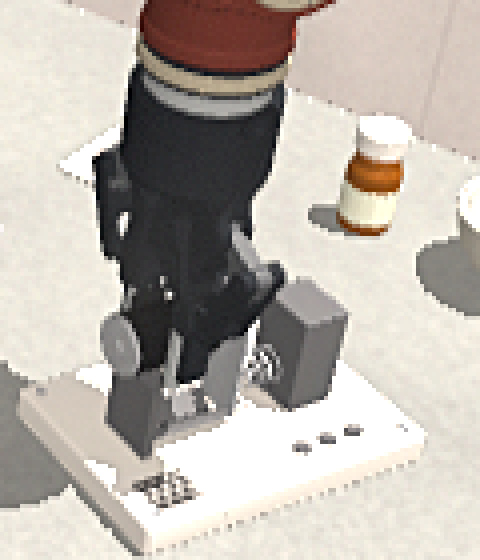

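Call:
jog_arm:
  steps:
    - {"dx":0.15,"dy":-0.06,"dz":0,"twist":0}
    - {"dx":0.3,"dy":-0.12,"dz":0,"twist":0}
    - {"dx":0.45,"dy":-0.185,"dz":0,"twist":0}
    - {"dx":0.58,"dy":-0.24,"dz":0,"twist":0}
    - {"dx":0.58,"dy":-0.24,"dz":0,"twist":0}

```text
t: 10.42
tool_pos: [0.5394, -0.2017, 0.0445]
tool_rot: [-3.079, 0.606, -0.013]
contact_force: [-6.4, 2.6, 3.5]
opening: 0.0321
```

Run:
```python
from h import *
p,_=pose(); a=af(p); print("tcp in alarm",a); face(a[0]-33,a[2]+48.5,"side12")
im=dict(np.load("side12.npz")); A=af(cloud(im)); reg=np.zeros(A.shape[:2],bool); reg[205:295,335:455]=1
k=reg&(A[...,0]>15)&(A[...,0]<58)&(A[...,2]>45)&(A[...,2]<80); h=np.histogram(A[k][:,0],bins=np.arange(15,60,2)); print(list(zip(h[1].tolist(),h[0].tolist())))
```

```text
t 10.43 tcp [ 0.5394 -0.2017  0.0445] yawY -112.25 zax [ 0.0087  0.0021 -1.    ] F [-6.44  2.57  3.45] op 0.0321 q6 1.467
tcp in alarm [21.8447546   1.81287411 44.45391055]
face 121 x by r [(0, 3, -13.1), (3, 12, -12.4), (6, 14, -10.7), (9, 27, -11.0), (12, 38, -10.5), (15, 26, -10.4)] mid yz [ 1.95080291 92.6685692 ] rng [[-13.5, 77.2], [17.4, 108.2]]
tilt [-9.32390667e-03  3.15628646e-02 -1.07047000e+01]
[(15, 1), (17, 1), (19, 0), (21, 0), (23, 2), (25, 0), (27, 0), (29, 0), (31, 0), (33, 0), (35, 0), (37, 0), (39, 0), (41, 0), (43, 0), (45, 15), (47, 25), (49, 9), (51, 1), (53, 2), (55, 0), (57, 0)]
```

View pics/side12.png

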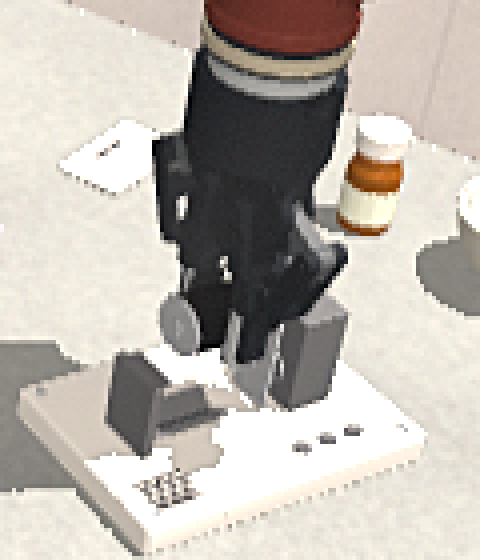

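The plate is pressed about 22 mm: the force along −x is 7 N and the plate face is at x ≈ 47. The nub, at about x −14.5, clears the lip. Now I'll lower it straight down.

Call:
jog_arm:
  steps:
    - {"dx":0,"dy":0,"dz":-0.15,"twist":0}
    - {"dx":0,"dy":0,"dz":-0.3,"twist":0}
    - {"dx":0,"dy":0,"dz":-0.45,"twist":0}
    - {"dx":0,"dy":0,"dz":-0.6,"twist":0}
    - {"dx":0,"dy":0,"dz":-0.7,"twist":0}

```text
t: 11.1
tool_pos: [0.538, -0.2009, 0.0016]
tool_rot: [-3.078, 0.605, -0.006]
contact_force: [-5.6, 2.0, 3.0]
opening: 0.0322
```

Run:
```python
from h import *
p,_=pose(); a=af(p); print("tcp in alarm",a); face(a[0]-33,a[2]+48.5,"side13")
```

```text
t 11.10 tcp [ 0.538  -0.2009  0.0016] yawY -112.24 zax [ 0.0047  0.0042 -1.    ] F [-5.58  2.    3.03] op 0.0322 q6 1.466
tcp in alarm [20.31967828  1.98855984  1.57765153]
face 71 x by r [(0, 3, -13.7), (3, 7, -13.2), (6, 13, -12.4), (9, 17, -11.2), (12, 20, -12.2), (15, 9, -12.4)] mid yz [-1.80488442 50.08214537] rng [[-15.0, 34.8], [11.4, 65.3]]
tilt [ -0.06476875   0.02292737 -11.98769591]
```

View pics/side13.png

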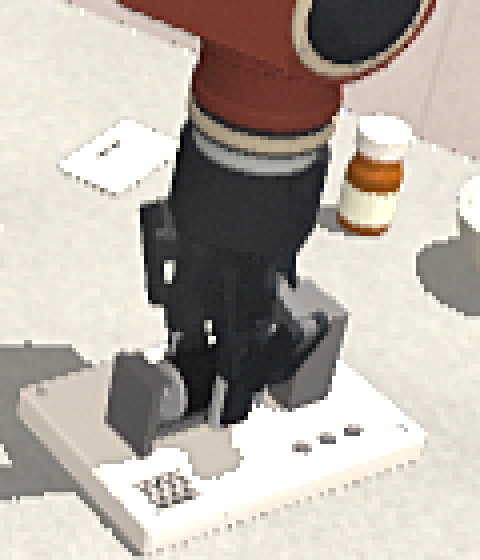

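Call:
jog_arm:
  steps:
    - {"dx":0,"dy":0,"dz":-0.05,"twist":0}
    - {"dx":0,"dy":0,"dz":-0.06,"twist":0}
    - {"dx":0,"dy":0,"dz":-0.06,"twist":0}

```text
t: 11.52
tool_pos: [0.5375, -0.2008, -0.0008]
tool_rot: [-3.077, 0.604, -0.0]
contact_force: [-10.6, 4.7, 14.1]
opening: 0.0325
```

The cell is down on the saddle: the upward force has risen to 14 N. Releasing.

Call:
jog_arm:
  steps:
    - {"dx":0,"dy":0,"dz":0,"twist":0}
    - {"dx":0,"dy":0,"dz":0,"twist":0}
    - {"dx":0,"dy":0,"dz":0,"twist":0}
    - {"dx":0,"dy":0,"dz":0,"twist":0}
  gripper: 90

```text
t: 12.02
tool_pos: [0.5376, -0.2008, -0.0009]
tool_rot: [-3.077, 0.604, -0.0]
contact_force: [-0.4, 0.0, 0.8]
opening: 0.0554
```

Run:
```python
from h import *
p,_=pose(); a=af(p); print("tcp in alarm",a); face(a[0]-45,47,"side14")
```

```text
t 12.03 tcp [ 0.5376 -0.2008 -0.0009] yawY -112.21 zax [ 0.0012  0.0055 -1.    ] F [-0.4   0.03  0.83] op 0.0554 q6 1.466
tcp in alarm [19.86991879  1.94596176 -0.93708751]
face 18 x by r [(0, 5, -26.9), (3, 4, -28.7), (6, 4, -25.5), (9, 4, -29.8), (12, 1, -17.3), (15, 0, nan)] mid yz [-13.8284575   44.94969104] rng [[-16.5, 33.4], [-11.2, 56.5]]
tilt [  1.85316988  -0.12346644 -25.96433118]
  return _methods._mean(a, axis=axis, dtype=dtype,
  ret = ret.dtype.type(ret / rcount)
```

View pics/side14.png

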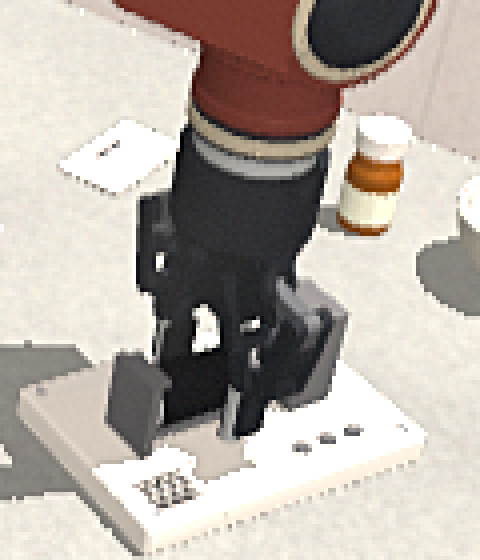

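The cell slid to the end wall. I'll retreat straight up, then aside so the top camera can see.

Call:
jog_arm:
  steps:
    - {"dx":0,"dy":0,"dz":0.3,"twist":0}
    - {"dx":0,"dy":0,"dz":0.9,"twist":0}
    - {"dx":0,"dy":0,"dz":1.6,"twist":0}
    - {"dx":0,"dy":0,"dz":2.3,"twist":0}
    - {"dx":0,"dy":0,"dz":3.0,"twist":0}

```text
t: 12.7
tool_pos: [0.5377, -0.2008, 0.182]
tool_rot: [-3.078, 0.604, -0.003]
contact_force: [1.0, 0.6, -0.6]
opening: 0.0549
```

Call:
jog_arm:
  steps:
    - {"dx":0,"dy":0.8,"dz":0,"twist":0}
    - {"dx":0,"dy":1.7,"dz":0,"twist":0}
    - {"dx":0,"dy":2.6,"dz":0,"twist":0}
    - {"dx":0,"dy":3.5,"dz":0,"twist":0}
    - {"dx":0,"dy":4.2,"dz":0,"twist":0}

```text
t: 13.32
tool_pos: [0.5376, 0.0532, 0.1837]
tool_rot: [-3.078, 0.603, -0.006]
contact_force: [1.3, -0.3, 0.4]
opening: 0.0554
```

Run:
```python
from h import *
pose(); out=[]
for n in ("side","top"):
    im=ctrl.get_image(n); np.savez(f"{n}15.npz",**im); f=im["frame"][:,:,::-1]; A=af(cloud(im))
    c=f[205:295,335:455] if n=="side" else f[85:205,335:445]
    out.append(cv2.resize(np.clip(c*1.6,0,255).astype(np.uint8),(390,440 if n=="top" else 300),interpolation=cv2.INTER_NEAREST))
    reg=np.zeros(A.shape[:2],bool)
    if n=="side": reg[205:295,335:455]=1
    else: reg[85:205,335:445]=1
    k=reg&(f.max(-1)<45)&(np.abs(A[...,1])<18)&(A[...,2]>45)&(A[...,2]<72)&(A[...,0]<45)
    print(n,"sleeve",k.sum(),"x",np.percentile(A[k][:,0],[1,99]),"zmax",np.percentile(A[k][:,2],[50,95,99]))
    for lo,hi in ((-20,-10),(-10,0),(0,10),(10,20),(20,28)):
        q=A[reg&(A[...,0]>lo)&(A[...,0]<hi)&(np.abs(A[...,1]-1)<6)&(A[...,2]>50)]; print(lo,len(q),np.median(q[:,2]) if len(q) else None)
    q=A[reg&(A[...,2]>72)&(A[...,2]<83)&(A[...,0]<58)&(A[...,0]>15)&(np.abs(A[...,1])<14)]; print("plate x",np.percentile(q[:,0],[5,50,95]) if len(q) else None)
h=max(o.shape[0] for o in out); cv2.imwrite("pics/fin15.png",np.hstack([cv2.copyMakeBorder(o,0,h-o.shape[0],0,0,cv2.BORDER_CONSTANT) for o in out]))
```

```text
t 13.32 tcp [0.5376 0.0532 0.1837] yawY -112.16 zax [ 0.005   0.0047 -1.    ] F [ 1.32 -0.32  0.37] op 0.0554 q6 1.915
side sleeve 257 x [-35.77830723  27.74178131] zmax [58.28579872 64.85768343 65.89576595]
-20 10 63.51925829986294
-10 18 64.09072715225645
0 16 63.56016535031938
10 17 63.74035516258236
20 14 63.59824137877662
plate x [30.52084094 32.33793734 34.74683567]
top sleeve 331 x [-34.56897005  28.7227    ] zmax [62.16506182 65.45564366 66.04207513]
-20 25 63.081887650291215
-10 33 63.79486111608135
0 30 63.89184194990844
10 31 63.99110476595704
20 25 64.32738639962731
plate x [32.79277552 33.40965466 35.3411749 ]
```

View pics/fin15.png

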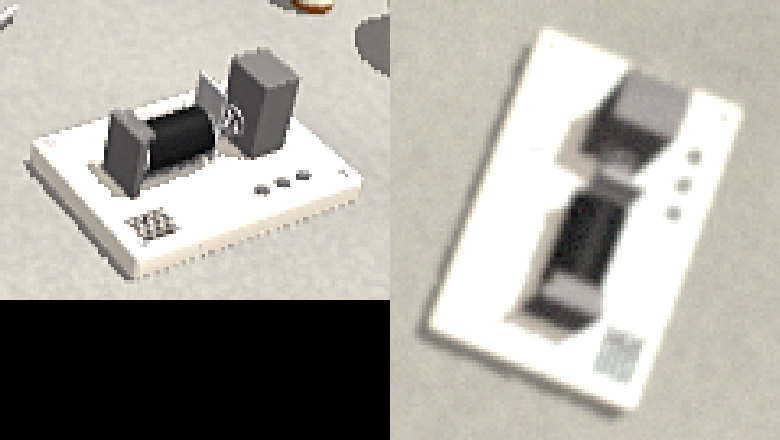

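Both views show the cell level, with its top at z ≈ 63.7 mm (63.75 expected when seated). The near end is under the lip and the plate is at x ≈ 31 mm. Handing in.

```bash
python3 -c "
from h import *
print(ctrl.finish_job())"
```

```text
the job is handed in; nothing more can be done
None
```

The D cell is in the white alarm's bay, lying level in its saddle with the nub end under the lip and the flat end on the spring. I handed the job in at about 13.4 s, with the gripper well clear of the alarm.

To load it I took the largest cell from the tray and pressed the spring plate about 22 mm (7 N). I then lowered the cell straight down past the lip and let go, and the spring slid it to the end wall.

**Last checks:**
- **Cell height:** its top is at 63.7 mm in both views, against 63.75 mm expected when seated. It reads level from the side. The top view suggests a slope of about 1 mm along its length, close to measuring noise.
- **Spring plate:** its face is at x ≈ 31–33 mm, against 30.75 mm expected when seated.

**What disagreed with the description:**
- **Tool height:** the reported TCP height was about 27 mm lower than the camera showed. I set the heights by the camera and the forces instead.
- **Nub direction:** the nub started pointing away from the robot, not towards it. I turned the cell to look at both ends, then rotated it half a turn before inserting it.
- **Camera agreement:** the two cameras placed the alarm a few mm apart, which was well inside the margins.

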